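# Run the wing nut onto the sprocket stand

### The job

Put the orange wing nut on the spindle of the blue sprocket stand, wings in line with the long sides of the stand's base, and let go so that it rests on top of the thread. Take hold of it again and turn it backward (anticlockwise seen from above) until it drops over the thread start, then run it forward (clockwise) until it sits fully down on the grey spacer over the sprocket, and let go. Leave the black knob, the jar and the spray can where they stand.

Things in the scene. Friction and masses are not known exactly. Their poses are not given: they have to be found in the camera images.
- wing_nut: Orange plastic wing nut with a closed top, about 160 g, standing upright on the bench; half a turn about z gives the same nut. Origin: centre of its flat underside; z up. A round ribbed cap 53 mm across, 40 mm high, with a grip bar on top. Bore 37 mm and, in cap and bar, a blind hole for the pin: loose (1.5 mm all round). It sinks by its own weight when it can, so turn it with the fingers only loosely around the bar.
- nut_bar (a point): Centre of the nut's grip bar (the two wings in one straight upright bar): 56 mm long along the nut's x axis, 14 mm thick (y), 28 mm high, from 40 to 68 mm above the nut's underside, centred on its axis.
- stand: Blue steel base plate, 180 mm long (its x axis) by 110 mm wide, fixed to the bench, with a riser, an aluminium sprocket 137 mm across and a grey spacer 58 mm across on it. Origin: centre of the plate's underside, on the bench, on the spindle's axis; z up.
- seat (a point): Point on the spindle's axis at the top face of the grey spacer, 60 mm above the bench; axes as the stand's. The nut's underside is 21 mm above it when the nut rests on the thread, with its bar along the stand's x axis (within 0.15 rad), about 10 mm above it after the drop, and 0 when fully on. The drop comes after 0.6 to 1.6 rad anticlockwise, differing each time.
- spindle_top (a point): Tip of the upright brass spindle's 6 mm pilot pin, 64 mm above seat; its coarse right-hand thread, 34 mm across, ends 26 mm above seat. A nut resting on it is blocked clockwise by a stop; anticlockwise it drops in a 0.4 rad wide window that ends at a wall. From there clockwise it sinks 4.5 mm per rad and sits on the spacer after 2.1 to 2.6 rad; it goes tight about 0.5 rad later.
- black_knob: Bystander: black round plastic knob, 46 mm across, 38 mm high; origin at the centre of its underside.
- grease_jar: Bystander: yellow jar with a red lid, 56 mm across, 55 mm high; origin at the centre of its underside.
- spray_can: Bystander: blue spray can, 56 mm across, 170 mm high; origin at the centre of its underside.
There are look-alikes about, which are no part of the job. What is shaped like the wing_nut but pink is not meant. What is shaped like the stand but turquoise is not meant.

How it is judged:
By the outcome, as a careful person would: the job done as asked, in the order asked, and still so for the second after the job is handed in, with the robot touching nothing.
It also fails if it takes over 58 s, if anything falls off the work surface, if the arm or the gripper's body presses on something with over 40 N, if the wrist force passes 120 N, or if a joint passes its speed limit or range.

### The arm

A 6-joint arm with a two-finger parallel gripper is mounted at the origin on the work surface. World frame = base frame: x ahead of the robot, y to its left, z up, the work surface at z = 0. Lengths are in m, angles in rad, forces in N, time in s.
With the tool pointing down it reaches from about 0.3 to 0.875 m from the base axis. Payload 6.4 kg.
Tool frame: the origin (TCP) lies at the centre of the arm's flange, where the gripper is bolted on; the fingertips stand 173 mm ahead of it and the grasp point (between the pads) lies ctrl.grip_point_offset ahead of it (ctrl.grip_point_offset is the distance from the TCP to the grasp point, in m); z points along the fingers, y is the direction in which the jaws open and shut (so a half turn about z gives the same grasp; the last joint's range is limited). The gripper opens to 85 mm and grips with 20 to 120 N. Pads are 22 mm wide; open, the fingers measure 114 mm over their backs; the gripper's body (76 mm by 85 mm) begins 54 mm behind the grasp point. The pads swing forward as they close: fully open they stand 13 mm farther back than shut.
Start: joints at [0.915, 0.181, 1.607, -0, 1.354, -0.206], TCP at [0.25, 0.518, 0.405] pointing down, gripper open.
Joint ranges: [-2.99, 2.99], [-0.89, 2.07], [0.3, 2.58], [-1.14, 4.28], [0, 2.63], [-3.12, 3.12]. Speed limits (rad/s): [2.57, 2.57, 3.01, 3.14, 3.14, 3.14].

### API

Orientations are given as a unit quaternion [w, x, y, z].
In Python, from bench import ctrl, cams, boxes_of, landmark_of gives the robot as it stands.
- The arm moves only by the shell command python3 -m handwheel 'ROWS'. ROWS is JSON, a list of rows, each an object with "offset": the shift along the tool's x, y, z in m, a list of three; "spin": the turn about the tool's z in degrees; "grip": the opening, from 0 (shut) to 1 (fully open). A call has 1 to 20 rows; each row is the pose to reach, as a shift and turn from the pose commanded when the call began, along the tool's axes at that moment; what a row does not reach only later rows make up. A row lasts 1/8 s, in which the tool goes at most 62.5 mm and 10.7 degrees, less where a joint would pass 70% of its speed; a pose out of reach is approached as far as the arm can. A call with a gripper value outside its range is refused whole. The fingers move at their own pace and stop on an object; the grip force is fixed at half the most. Time passes only in rows, so rows that repeat a pose let the fingers close. It gives the time, the measured TCP pose, the force and the opening at its end, in the units of the state.
- ctrl.get_obs(): the state, without advancing time (a new reading comes with each control period).
- cams.camera(name): name is "scene" or "top" or "wrist"; returns a dict with "color" (400x640x3 uint8, red, green, blue), "camera_matrix" (3x3 intrinsics, pixels), "distortion" ([k1, k2, p1, p2, k3] as OpenCV has them; the pictures are not rectified), "view" (4x4, takes a point from world to camera coordinates); the wrist camera has in their place "tool_from_camera" (4x4, takes a point from camera to tool coordinates, whose origin is the TCP and whose axes are the flange's). Camera axes: x right, y up, looking along -z (the intrinsics and any distortion apply to the point x, -y, -z); pixel columns grow to the right and rows downward; lengths in m; the calibration is good to about 2 mm. A picture is of the moment at which its call begins: read the wrist's pose just before it. There is no depth.
- ctrl.hand_in(): hands the job in, once; it reports no verdict.
Trained networks look in a picture, given as the dict that the camera call returned (one of the last four; its "shot" number tells which), for a name from the list of things; names that differ only in an ending like _2 or _b are one class to them, and where a whole thing is asked for, a point or a joint stands for the part that bears it (a point fixed in the world has none). Each returns a list of dicts, best first, with "confidence" (0 to 1); they miss things now and then, are a little off and sometimes report something else, mostly with a low value. They report only what shows in the picture. A call takes as long as a camera call. They do not tell look-alikes from the thing itself.
- boxes_of(picture, thing): "uv" ([column, row] in pixels, amid what is visible of it).
- landmark_of(picture, thing): "uv" ([column, row] in pixels: a listed point, or the origin of a listed thing).
The state is a dict: "time_s": time; "q": joint angles; "dq": joint speeds; "joint_efforts": joint torques, N m; "eef_pos": TCP position; "eef_rot": TCP orientation; "wrist_force": force on the tool from outside, world axes, zero at the start; "torque": the same for the moment, N m; "opening": opening from 0.0 (shut) to 1.0 (fully open).
Only numpy, scipy, OpenCV 4.12 (cv2) and the standard library are available. Lean on these libraries where they do the work, as an engineer would, in place of code of your own. Each camera call takes 0.05 s, during which the arm holds its last target.

## Working session

There is one attempt and no reset: what is moved stays moved. The work goes in short steps, Python scripts to look and compute and a shell command to move; the robot and the scene stay as the last step left them, time stands still between calls to the robot, and variables do not carry over. Pictures are saved under pics/ and viewed, and the job is handed in when it is done.

```bash
ls -la; mkdir -p pics; python3 - <<'E'
from bench import ctrl,cams,boxes_of,landmark_of
import cv2,numpy as np
print(ctrl.get_obs(), ctrl.grip_point_offset)
for n in("scene","top","wrist"):
    p=cams.camera(n)
    cv2.imwrite(f"pics/{n}0.png",p["color"][:,:,::-1])
    print(n,p["camera_matrix"],p["distortion"],p.get("view"),p.get("tool_from_camera"),p["shot"])
    for t in("wing_nut","nut_bar","stand","seat","spindle_top"):
        print(t,[(np.round(d["uv"],1).tolist(),round(d["confidence"],2)) for d in boxes_of(p,t)][:3] if t in("wing_nut","stand") else "",[(np.round(d["uv"],1).tolist(),round(d["confidence"],2)) for d in landmark_of(p,t)][:3])
print(ctrl.get_obs()["time_s"])
E
```

```text
total 12
drwxr-xr-x  3 agent agent 4096 Dec  7 15:20 .
drwxr-xr-x 23 root  root  4096 Dec  7 15:20 ..
drwxr-xr-x  2 agent agent 4096 Dec  7 15:20 pics
{'time_s': 0.0, 'q': array([ 9.14698555e-01,  1.81546929e-01,  1.60801116e+00,  4.22023928e-06,
        1.35380527e+00, -2.06291933e-01]), 'dq': array([ 0.0002722 ,  0.00051523, -0.00107082, -0.0006735 , -0.0004285 ,
        0.00155163]), 'joint_efforts': array([ 8.37968055e-04, -4.44856882e+01, -3.51347673e+01, -1.51166805e-04,
        8.78691149e-03,  3.63868730e-05]), 'eef_pos': array([0.24982482, 0.51760857, 0.40377905]), 'eef_rot': array([-3.71909983e-04,  2.23012085e-01,  9.74815278e-01, -8.03451185e-04]), 'wrist_force': array([-0.44924446,  0.22741404, -0.57384938]), 'torque': array([ 0.00440282, -0.01131343, -0.01145139]), 'opening': 0.9966734240678857} 0.1547
scene [[475.36058087   0.         321.22806964]
 [  0.         475.36058087 195.63528478]
 [  0.           0.           1.        ]] [-0.14676632  0.          0.          0.          0.        ] [[ 0.66924978  0.74302651  0.00404137 -0.42781921]
 [-0.46453972  0.4141572  
[... 1099 characters left out ...]
29.0, 142.3], 0.59)]
seat  [([302.9, 257.4], 0.97), ([331.3, 137.7], 0.96)]
spindle_top  [([331.8, 130.9], 0.93), ([298.7, 258.0], 0.78), ([302.1, 259.2], 0.68)]
wrist [[354.59467835   0.         314.89625976]
 [  0.         354.59467835 200.48122067]
 [  0.           0.           1.        ]] [-0.07156346  0.          0.          0.          0.        ] None [[ 8.22610630e-04  9.58991145e-01  2.83434836e-01  7.25975695e-02]
 [ 9.99999648e-01 -8.36239035e-04 -7.29074473e-05  5.29638908e-04]
 [ 1.67101678e-04  2.83434797e-01 -9.58991495e-01  2.93713026e-02]
 [ 0.00000000e+00  0.00000000e+00  0.00000000e+00  1.00000000e+00]] 3
wing_nut [] []
nut_bar  []
stand [] []
seat  []
spindle_top  []
1.2
```

View pics/scene0.png

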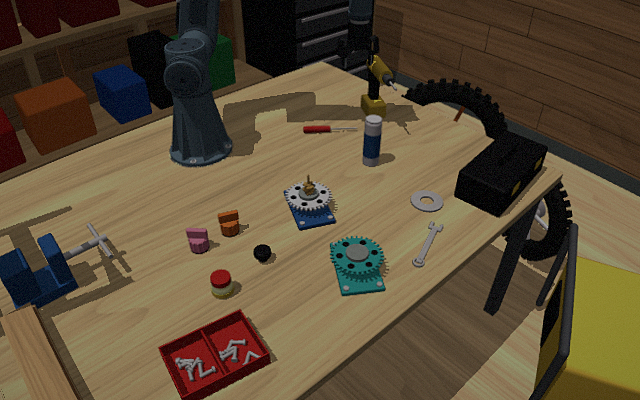

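View pics/top0.png

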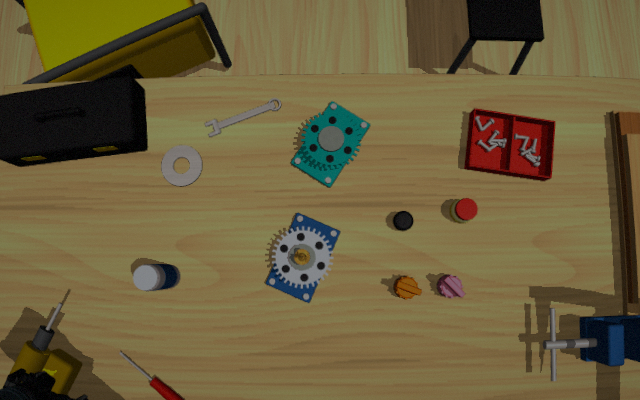

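View pics/wrist0.png

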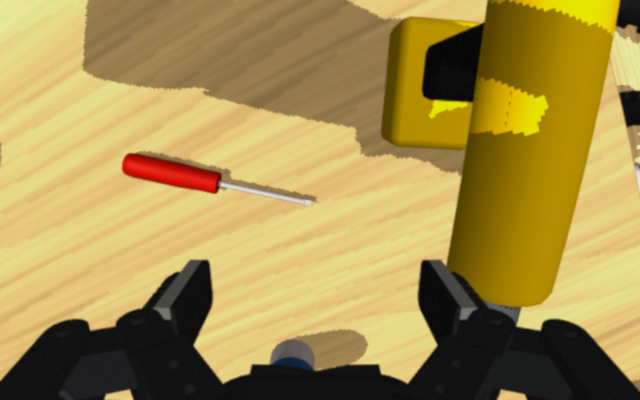

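```bash
cat > h.py <<'E'
import numpy as np,cv2
from scipy.spatial.transform import Rotation as R
def ray(cam,uv,T=None):
    """world ray o,d ; T = 4x4 cam->world (wrist) else from view"""
    if T is None: T=np.linalg.inv(cam["view"])
    n=cv2.undistortPoints(np.array([[uv]],float),cam["camera_matrix"],np.array(cam["distortion"]))[0,0]
    d=T[:3,:3]@np.array([n[0],-n[1],-1]); return T[:3,3],d/np.linalg.norm(d)
def tri(rs):
    A=np.zeros((3,3));b=np.zeros(3)
    for o,d in rs:
        P=np.eye(3)-np.outer(d,d);A+=P;b+=P@o
    x=np.linalg.solve(A,b);return x,[round(1000*np.linalg.norm((np.eye(3)-np.outer(d,d))@(x-o)),1) for o,d in rs]
def atz(r,z): o,d=r; return o+d*(z-o[2])/d[2]
def proj(cam,X,T=None):
    V=cam["view"] if T is None else np.linalg.inv(T)
    X=np.atleast_2d(X); c=X@V[:3,:3].T+V[:3,3]; c=c*[1,-1,-1]
    return cv2.projectPoints(c.reshape(-1,1,3),np.zeros(3),np.zeros(3),cam["camera_matrix"],np.array(cam["distortion"]))[0][:,0]
def tcp(o):
    q=o["eef_rot"];T=np.eye(4);T[:3,:3]=R.from_quat([q[1],q[2],q[3],q[0]]).as_matrix();T[:3,3]=o["eef_pos"];return T
E
python3 - <<'E'
from bench import ctrl,cams
import pickle,cv2
from h import *
P={n:cams.camera(n) for n in("scene","top")}
pickle.dump(P,open("p0.pkl","wb"))
s,t=P["scene"],P["top"]
def T(a,b,n):
    x,e=tri([ray(s,a),ray(t,b)]);print(n,x.round(4),e)
T((227,218.4),(407.4,286.8),"orange bar (net)")
T((193.2,233),(451.1,288),"pink bar (net)")
T((199.8,243.8),(447.9,286.9),"pink origin")
T((226.5,228),(403.1,285.8),"orange origin")
T((306.7,194),(302.9,257.4),"seat blue")
T((309.8,175.6),(298.7,258),"spindle top")
T((305.3,210),(303.7,255.9),"stand org")
a=cv2.resize(s["color"][150:290,160:400,::-1],None,fx=3,fy=3,interpolation=cv2.INTER_CUBIC)
b1=cv2.resize(t["color"][200:310,255:345,::-1],None,fx=4,fy=4,interpolation=cv2.INTER_CUBIC)
b2=cv2.resize(t["color"][255:320,380:480,::-1],None,fx=4,fy=4,interpolation=cv2.INTER_CUBIC)
cv2.imwrite("pics/s1.png",a)
c=np.zeros((440,780,3),np.uint8);c[:440,:360]=b1;c[:260,370:770]=b2;cv2.imwrite("pics/t1.png",c)
E
```

```text
orange bar (net) [ 0.4311 -0.1611  0.0474] [np.float64(2.2), np.float64(2.2)]
pink bar (net) [ 0.4251 -0.2613  0.0492] [np.float64(5.5), np.float64(5.5)]
pink origin [ 0.4295 -0.2581  0.0108] [np.float64(0.9), np.float64(0.9)]
orange origin [ 0.4293 -0.1613  0.0102] [np.float64(6.9), np.float64(6.9)]
seat blue [0.499  0.0703 0.0522] [np.float64(1.0), np.float64(1.0)]
spindle top [0.4987 0.0793 0.1138] [np.float64(2.1), np.float64(2.1)]
stand org [ 0.501   0.0673 -0.0056] [np.float64(5.1), np.float64(5.1)]
```

View pics/s1.png

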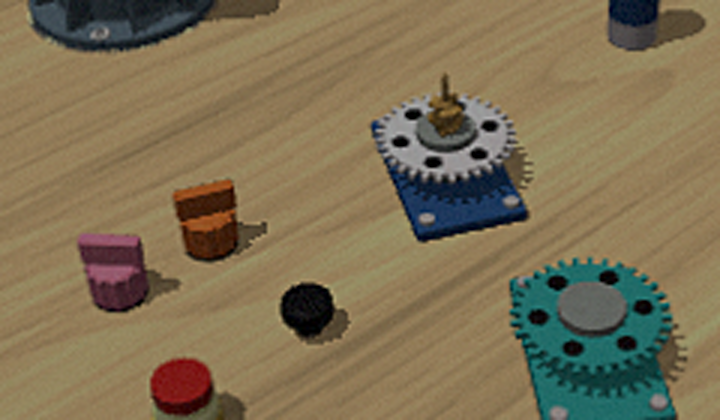

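View pics/t1.png

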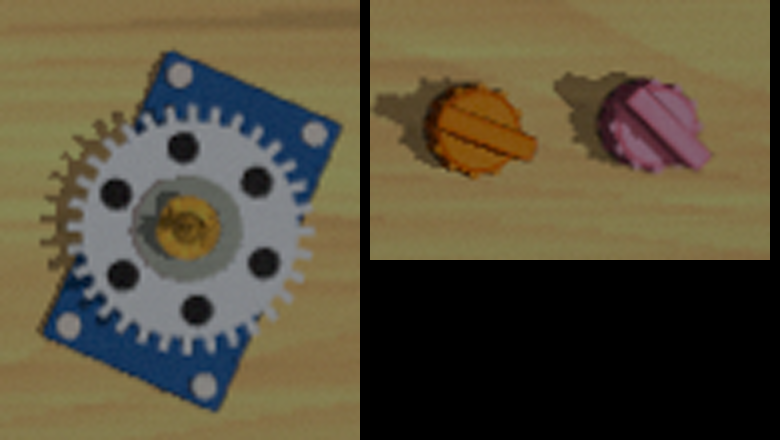

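```bash
python3 - <<'E'
import pickle
from h import *
P=pickle.load(open("p0.pkl","rb"));s,t=P["scene"],P["top"]
f=lambda x,y:(x/4+255,y/4+200); g=lambda x,y:((x-370)/4+380,y/4+255)
C=[f(165,52),f(341,127),f(216,410),f(42,330)]
W=[]
for z in(0.0,0.01,0.015):
    w=np.array([atz(ray(t,c),z) for c in C]);print(z,w.mean(0).round(4))
    l=w[0]-w[3];l2=w[1]-w[2];k=w[1]-w[0];print([np.linalg.norm(v).round(4) for v in(l,l2,k,w[2]-w[3])],[np.degrees(np.arctan2(v[1],v[0])).round(1) for v in(l,l2,k)])
for z in(.06,.068):
    a=atz(ray(t,g(440,122)),z);b=atz(ray(t,g(534,147)),z);print("bar",((a+b)/2).round(4),np.linalg.norm(a-b).round(4),np.degrees(np.arctan2(*(b-a)[1::-1])).round(1))
# scene corners of bar top face
sf=lambda x,y:(x/3+160,y/3+150)
print([atz(ray(s,sf(*c)),.068).round(4) for c in((176,192),(234,182))])
print(tri([ray(s,sf(444,78)),ray(t,f(187,228))]))
E
```

```text
0.0 [0.5009 0.0732 0.    ]
[np.float64(0.1756), np.float64(0.1778), np.float64(0.1112), np.float64(0.1101)] [np.float64(-24.1), np.float64(-24.4), np.float64(-113.7)]
0.01 [0.5007 0.0729 0.01  ]
[np.float64(0.1742), np.float64(0.1763), np.float64(0.1103), np.float64(0.1092)] [np.float64(-24.1), np.float64(-24.4), np.float64(-113.7)]
0.015 [0.5006 0.0727 0.015 ]
[np.float64(0.1734), np.float64(0.1756), np.float64(0.1098), np.float64(0.1087)] [np.float64(-24.1), np.float64(-24.4), np.float64(-113.7)]
bar [ 0.4289 -0.1611  0.06  ] 0.0534 -105.7
bar [ 0.4292 -0.1598  0.068 ] 0.053 -105.7
[array([ 0.4203, -0.181 ,  0.068 ]), array([ 0.444, -0.133,  0.068])]
(array([0.5002332 , 0.07225388, 0.11674224]), [np.float64(1.3), np.float64(1.3)])
```

Candidates: the nut could be orange at top (407,287) / scene (229,220) or pink at top (451,287) / scene (197,238). I take the orange one, and the crop confirms it. The stand could be blue at top (302,257) / scene (308,200) or turquoise at top (330,140) / scene (357,262). I take the blue one, which has the brass spindle. Next I move the wrist camera over the orange nut.

```bash
python3 -m handwheel '[{"offset":[-0.03,-0.035,0.0],"spin":5,"grip":1},{"offset":[-0.07,-0.08,0.01],"spin":15,"grip":1},{"offset":[-0.11,-0.128,0.02],"spin":25,"grip":1},{"offset":[-0.15,-0.175,0.03],"spin":35,"grip":1},{"offset":[-0.19,-0.222,0.04],"spin":45,"grip":1},{"offset":[-0.23,-0.269,0.05],"spin":54,"grip":1},{"offset":[-0.27,-0.316,0.06],"spin":62,"grip":1},{"offset":[-0.31,-0.362,0.06],"spin":70,"grip":1},{"offset":[-0.35,-0.409,0.06],"spin":76,"grip":1},{"offset":[-0.39,-0.455,0.06],"spin":80,"grip":1},{"offset":[-0.425,-0.495,0.06],"spin":80,"grip":1},{"offset":[-0.445,-0.52,0.06],"spin":80,"grip":1},{"offset":[-0.457,-0.532,0.06],"spin":80,"grip":1},{"offset":[-0.457,-0.532,0.06],"spin":80,"grip":1},{"offset":[-0.457,-0.532,0.06],"spin":80,"grip":1}]'
python3 - <<'E'
from bench import ctrl,cams,landmark_of
import cv2,pickle
from h import *
o=ctrl.get_obs();p=cams.camera("wrist");T=tcp(o)
pickle.dump((o,p),open("w1.pkl","wb"));cv2.imwrite("pics/w1.png",p["color"][:,:,::-1])
print(o["time_s"],o["q"].round(3),o["eef_pos"].round(4),T[:3,:3].round(3).tolist())
Tc=T@p["tool_from_camera"]
for t,z in(("wing_nut",0),("nut_bar",.054)):
    for d in landmark_of(p,t): print(t,np.round(d["uv"],1),round(d["confidence"],2),atz(ray(p,d["uv"],Tc),z).round(4))
E
```

```text
time_s: 3.18
eef_pos: [0.43, -0.1588, 0.3445]
eef_rot: [-0.001, 0.797, 0.604, -0.0]
wrist_force: [0.5, 0.5, 0.3]
opening: 1.0
3.175 [-0.614 -0.018  1.95   0.     1.211 -0.34 ] [ 0.43   -0.1588  0.3445] [[0.271, 0.963, -0.001], [0.963, -0.271, 0.001], [0.001, -0.001, -1.0]]
wing_nut [342.  276.3] 0.92 [ 0.4286 -0.261   0.    ]
wing_nut [316.7 182. ] 0.78 [ 0.4303 -0.1616  0.    ]
wing_nut [519.9 266.5] 0.4 [ 0.6045 -0.3009  0.    ]
nut_bar [348.4 308.1] 0.74 [ 0.4299 -0.2623  0.054 ]
nut_bar [317.  179.7] 0.41 [ 0.4342 -0.1475  0.054 ]
```

View pics/w1.png

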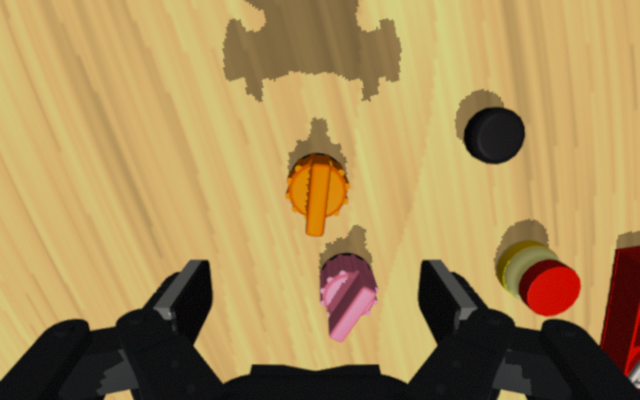

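```bash
cat >> h.py <<'E'
def nut_model(x,y,yaw,z0=0):
    c,s=np.cos(yaw),np.sin(yaw);L=[]
    for z in(.040,.068):
        L.append([(28,7,z),(-28,7,z),(-28,-7,z),(28,-7,z)])
    th=np.linspace(0,2*np.pi,60,endpoint=False)
    for z in(0,.04): L.append([(26.5*np.cos(a),26.5*np.sin(a),z) for a in th])
    out=[]
    for l in L:
        l=np.array(l);X=l[:,0]/1000;Y=l[:,1]/1000
        out.append(np.c_[x+c*X-s*Y,y+s*X+c*Y,l[:,2]+z0])
    return out
def overlay(p,polys,T,box,f,name,cols=None):
    u0,v0,u1,v1=box
    im=cv2.resize(np.ascontiguousarray(p["color"][v0:v1,u0:u1,::-1]),None,fx=f,fy=f,interpolation=cv2.INTER_CUBIC)
    for i,l in enumerate(polys):
        q=(proj(p,l,T)-[u0,v0]+.5)*f-.5
        cv2.polylines(im,[np.round(q).astype(int)],True,(cols[i] if cols else (0,255,0)),1)
    cv2.imwrite(name,im)
E
python3 - <<'E'
import pickle
from h import *
from scipy.optimize import minimize
o,p=pickle.load(open("w1.pkl","rb"));Tc=tcp(o)@p["tool_from_camera"]
def mask(im,box):
    h=cv2.cvtColor(im,cv2.COLOR_RGB2HSV);m=((h[...,0]>7)&(h[...,0]<19)&(h[...,1]>190)).astype(np.uint8)
    k=np.zeros_like(m);k[box[1]:box[3],box[0]:box[2]]=1;return m*k
def sil(cam,T,prm):
    m=np.zeros((400*4,640*4),np.uint8);L=nut_model(*prm)
    for a,b in((0,1),(2,3)):
        q=proj(cam,np.vstack([L[a],L[b]]),T);h=cv2.convexHull(q.astype(np.float32))
        cv2.fillPoly(m,[np.round((h+.5)*4-.5).astype(int)],1)
    return cv2.resize(m.astype(np.float32),(640,400),interpolation=cv2.INTER_AREA)
P=pickle.load(open("p0.pkl","rb"))
V=[("w",p,Tc,(270,135,370,245)),("t",P["top"],None,(385,265,430,310)),("s",P["scene"],None,(210,205,250,240))]
def fit(vs,x0):
    M=[(c,T,mask(c["color"],b)) for _,c,T,b in vs]
    f=lambda a:sum(np.abs(sil(c,T,(a[0]/1e3,a[1]/1e3,a[2]/50))-m).sum()/m.sum() for c,T,m in M)
    r=minimize(f,[x0[0]*1e3,x0[1]*1e3,x0[2]*50],method="Nelder-Mead",options=dict(initial_simplex=[[x0[0]*1e3+a,x0[1]*1e3+b,x0[2]*50+c] for a,b,c in((0,0,0),(5,0,0),(0,5,0),(0,0,5))]))
    return r.x[0]/1e3,r.x[1]/1e3,r.x[2]/50,r.fun
for v in V:
    r=fit([v],(.43,-.16,1.297));print(v[0],np.round(r,4),np.degrees(r[2]).round(2))
    if v[0]=="w": w=r
    overlay(v[1],nut_model(*r[:3]),v[2],v[3],6 if v[0]=="w" else 12,f"pics/fit_{v[0]}.png")
E
```

```text
w [ 0.4307 -0.1595  1.2131  0.2719] 69.51
t [ 0.4307 -0.1599  1.2317  0.1752] 70.57
s [ 0.4287 -0.1583  1.2545  0.3437] 71.88
```

View pics/fit_w.png

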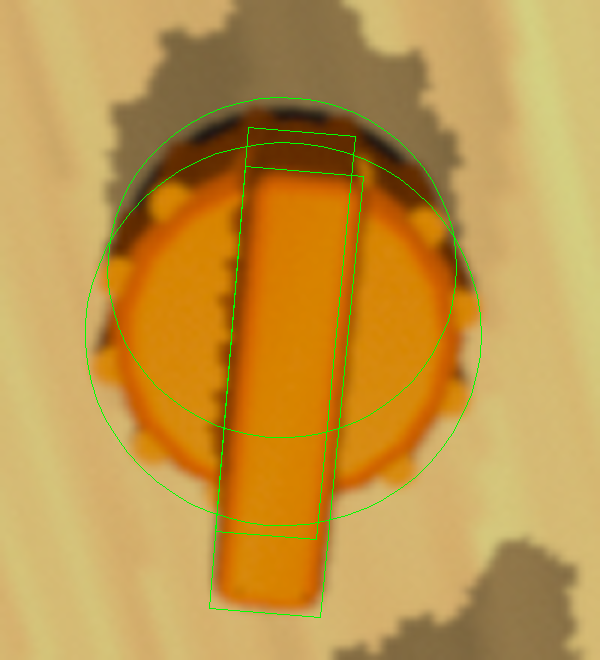

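View pics/fit_t.png

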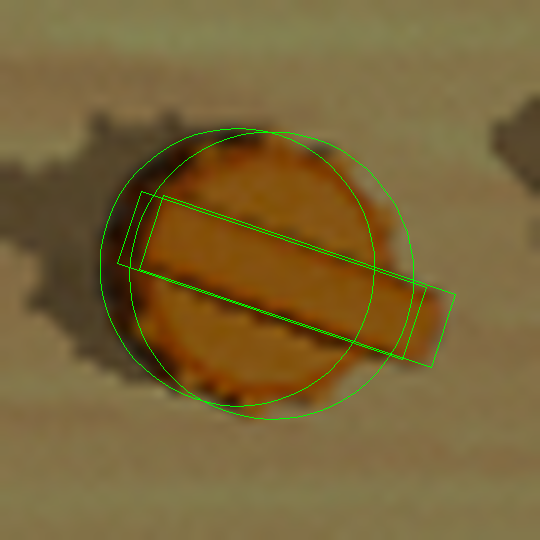

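View pics/fit_s.png

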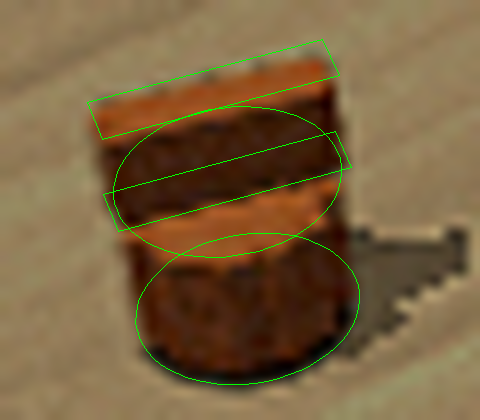

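```bash
python3 - <<'E'
import pickle
from h import *
o,p=pickle.load(open("w1.pkl","rb"));Tc=tcp(o)@p["tool_from_camera"]
P=pickle.load(open("p0.pkl","rb"));t=P["top"];s=P["scene"]
g=lambda x,y:((x+.5)/6+270-.5,(y+.5)/6+135-.5)
h=lambda x,y:((x+.5)/12+385-.5,(y+.5)/12+265-.5)
k=lambda x,y:((x+.5)/12+210-.5,(y+.5)/12+205-.5)
# bar top-face ends: wrist, top, scene
near=[ray(p,g(268,606),Tc),ray(t,h(437,325)),ray(s,k(94,120))]
far=[ray(p,g(305,180),Tc),ray(t,h(157,232)),ray(s,k(330,68))]
for n,r in(("near",near),("far",far)): print(n,[ (a.round(4),e) for a,e in (tri(r),tri(r[:2]),tri(r[::2]))])
a,b=tri(near)[0],tri(far)[0];print((a+b)/2,np.linalg.norm(a-b),np.degrees(np.arctan2((b-a)[1],(b-a)[0])))
w=[atz(r[0],.068) for r in(near,far)];print((w[0]+w[1])/2,np.linalg.norm(w[0]-w[1]),np.degrees(np.arctan2((w[1]-w[0])[1],(w[1]-w[0])[0])))
T=tcp(o)
d=np.array([.4307,-.1595,.0])-T[:3,3];print("tool delta",T[:3,:3].T@d)
E
```

```text
near [(array([ 0.4218, -0.1851,  0.0692]), [np.float64(0.5), np.float64(0.6), np.float64(0.7)]), (array([ 0.422 , -0.185 ,  0.0685]), [np.float64(0.4), np.float64(0.4)]), (array([ 0.4213, -0.1851,  0.0689]), [np.float64(0.5), np.float64(0.5)])]
far [(array([ 0.4402, -0.1343,  0.068 ]), [np.float64(0.1), np.float64(0.4), np.float64(0.5)]), (array([ 0.4399, -0.1352,  0.0635]), [np.float64(0.2), np.float64(0.2)]), (array([ 0.4405, -0.1342,  0.0681]), [np.float64(0.3), np.float64(0.3)])]
[ 0.43103117 -0.15969457  0.06862374] 0.05405781513751483 70.05881011032315
[ 0.43091088 -0.15975045  0.068     ] 0.05402178918329863 69.68235521109622
tool delta [-0.00072515  0.00113134  0.34446487]
```

```bash
python3 -m handwheel '[{"offset":[-0.0006,0.0012,0.03],"spin":4.3,"grip":1},{"offset":[-0.0006,0.0012,0.07],"spin":4.3,"grip":0.8},{"offset":[-0.0006,0.0012,0.105],"spin":4.3,"grip":0.6},{"offset":[-0.0006,0.0012,0.122],"spin":4.3,"grip":0.5},{"offset":[-0.0006,0.0012,0.127],"spin":4.3,"grip":0.4},{"offset":[-0.0006,0.0012,0.127],"spin":4.3,"grip":0.3},{"offset":[-0.0006,0.0012,0.127],"spin":4.3,"grip":0.3}]'
python3 - <<'E'
from bench import ctrl,cams
import cv2,pickle
o=ctrl.get_obs();p=cams.camera("wrist")
cv2.imwrite("pics/w2.png",p["color"][:,:,::-1]);print(o["opening"],o["wrist_force"],o["eef_pos"],o["time_s"])
E
```

```text
time_s: 4.2
eef_pos: [0.4317, -0.161, 0.2187]
eef_rot: [0.001, 0.819, 0.573, 0.0]
wrist_force: [0.9, 0.5, -0.7]
opening: 0.299
0.2991445890398527 [ 0.9106496   0.52000262 -0.70085027] [ 0.4317132  -0.16100218  0.21871167] 4.2
```

View pics/w2.png

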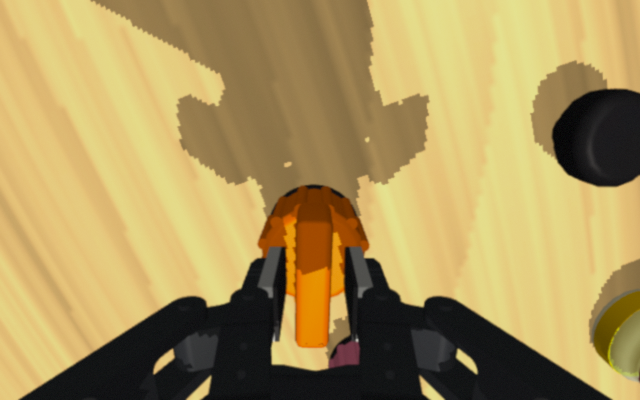

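```bash
python3 -m handwheel '[{"offset":[0,0,0],"spin":0,"grip":0.15},{"offset":[0,0,0],"spin":0,"grip":0},{"offset":[0,0,0],"spin":0,"grip":0},{"offset":[0,0,0],"spin":0,"grip":0}]'
python3 - <<'E'
from bench import ctrl,cams
import cv2,pickle
from h import *
o=ctrl.get_obs();p=cams.camera("wrist");T=tcp(o);pickle.dump((o,p),open("w3.pkl","wb"))
cv2.imwrite("pics/w3.png",p["color"][:,:,::-1]);print(o["opening"],o["wrist_force"].round(2),o["eef_pos"],o["time_s"],o["q"].round(3),T[:3,:3].round(3).tolist())
E
```

```text
time_s: 4.75
eef_pos: [0.4316, -0.1611, 0.2185]
eef_rot: [0.001, 0.82, 0.573, 0.0]
wrist_force: [-0.3, 1.3, 7.2]
opening: 0.153
0.15290694412706363 [-0.26  1.26  7.18] [ 0.43162919 -0.16112748  0.21852505] 4.75 [-0.616  0.199  2.02   0.     0.921 -0.266] [[0.343, 0.939, 0.001], [0.939, -0.343, -0.001], [-0.0, 0.001, -1.0]]
```

View pics/w3.png

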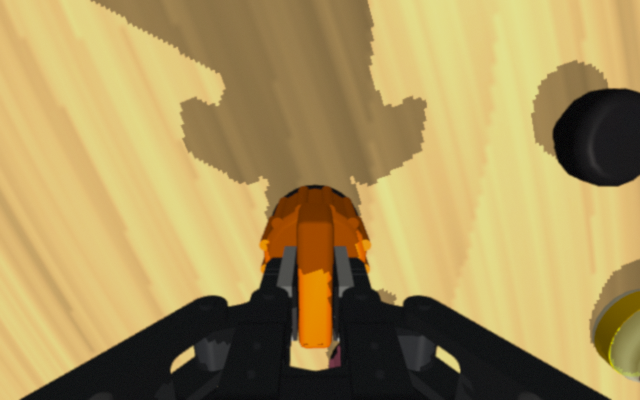

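```bash
python3 -m handwheel '[{"offset":[0,0,-0.02],"spin":0,"grip":0},{"offset":[0,0,-0.06],"spin":0,"grip":0},{"offset":[0.02,0.006,-0.1],"spin":-8,"grip":0},{"offset":[0.05,0.016,-0.135],"spin":-18,"grip":0},{"offset":[0.09,0.028,-0.155],"spin":-28,"grip":0},{"offset":[0.13,0.041,-0.155],"spin":-38,"grip":0},{"offset":[0.17,0.053,-0.155],"spin":-48,"grip":0},{"offset":[0.205,0.065,-0.155],"spin":-58,"grip":0},{"offset":[0.225,0.071,-0.155],"spin":-68,"grip":0},{"offset":[0.237,0.0746,-0.155],"spin":-78,"grip":0},{"offset":[0.237,0.0746,-0.155],"spin":-84,"grip":0},{"offset":[0.237,0.0746,-0.155],"spin":-86,"grip":0},{"offset":[0.237,0.0746,-0.155],"spin":-86,"grip":0},{"offset":[0.237,0.0746,-0.155],"spin":-86,"grip":0}]'
python3 - <<'E'
from bench import ctrl,cams,landmark_of
import cv2,pickle
from h import *
o=ctrl.get_obs();p=cams.camera("wrist");T=tcp(o);pickle.dump((o,p),open("w4.pkl","wb"))
Tc=T@p["tool_from_camera"]
cv2.imwrite("pics/w4.png",p["color"][:,:,::-1]);print(o["opening"],o["wrist_force"].round(2),o["eef_pos"],o["time_s"],o["q"].round(3),T[:3,:3].round(3).tolist())
for t,z in(("spindle_top",.124),("seat",.06)):
    for d in landmark_of(p,t): print(t,np.round(d["uv"],1),round(d["confidence"],2),atz(ray(p,d["uv"],Tc),z).round(4))
E
```

```text
time_s: 6.55
eef_pos: [0.5825, 0.036, 0.3726]
eef_rot: [-0.0, 0.209, 0.978, -0.0]
wrist_force: [-0.3, 0.1, -2.1]
opening: 0.147
0.14748669504900822 [-0.35  0.08 -2.15] [0.58250808 0.03596103 0.37261198] 6.55 [-0.142  0.229  1.616 -0.     1.296 -1.291] [[-0.912, 0.409, -0.0], [0.409, 0.912, 0.0], [0.0, -0.0, -1.0]]
```

View pics/w4.png

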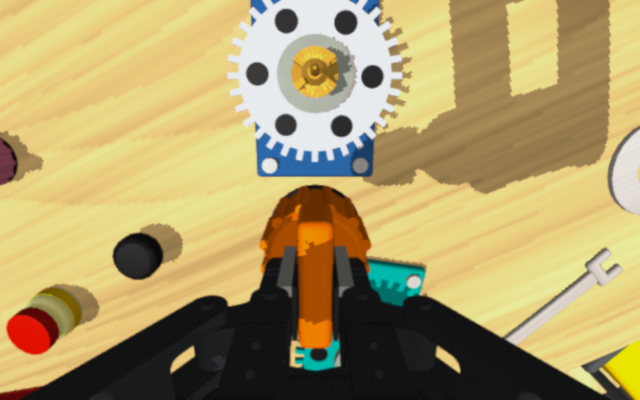

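```bash
python3 - <<'E'
import pickle
from h import *
o,p=pickle.load(open("w4.pkl","rb"));Tc=tcp(o)@p["tool_from_camera"]
th=np.linspace(0,2*np.pi,80,endpoint=False)
ax=(.5005,.0725)
C=lambda r,z:np.c_[ax[0]+r*np.cos(th),ax[1]+r*np.sin(th),0*th+z]
overlay(p,[C(.029,.06),C(.017,.086),C(.003,.124),C(.0685,.05)],Tc,(225,0,405,180),4,"pics/sp4.png",[(0,255,0),(255,0,0),(0,0,255),(255,0,255)])
E
```

```text
(no output)
```

View pics/sp4.png

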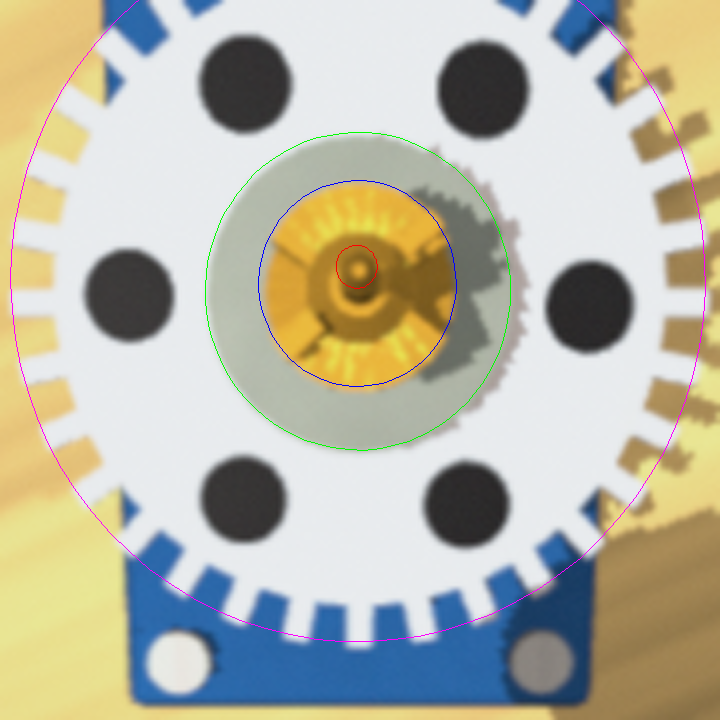

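```bash
python3 - <<'E'
import pickle
from h import *
for n in("w3","w4"):
    o,p=pickle.load(open(n+".pkl","rb"));Tt=p["tool_from_camera"]
    L=[l*[1,1,-1]+[0,0,.2185] for l in nut_model(0.0011,0,0)]
    overlay(p,L,Tt,(240,170,390,370),4,f"pics/held_{n}.png",[(0,255,0),(255,0,0),(0,0,255),(255,0,255)])
E
```

```text
(no output)
```

View pics/held_w3.png

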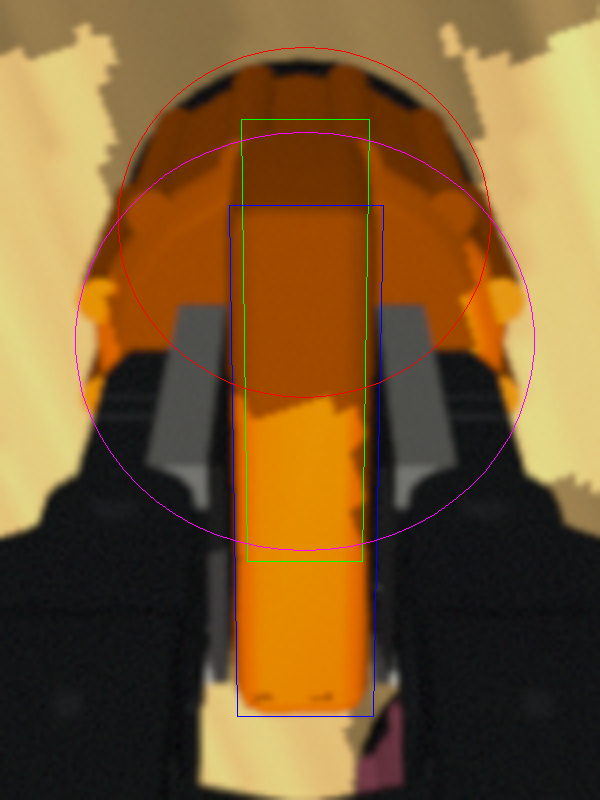

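View pics/held_w4.png

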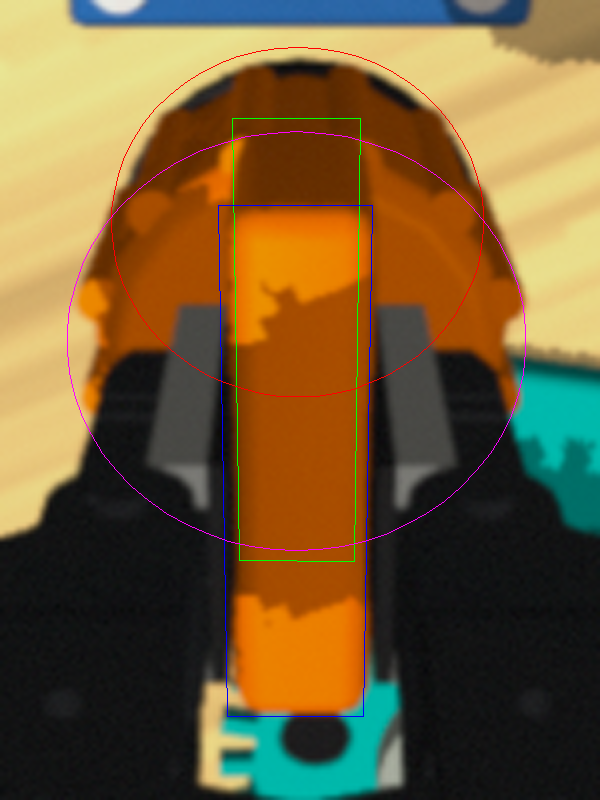

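```bash
python3 - <<'E'
import pickle
from h import *
np.set_printoptions(suppress=True)
for n in("w1","w3","w4"):
    o,p=pickle.load(open(n+".pkl","rb"));print(n,p["tool_from_camera"].round(5)[:3].tolist(),p["camera_matrix"][:2,2],tcp(o)[:3,:3].round(4).tolist())
E
```

```text
w1 [[0.00082, 0.95895, 0.28358, 0.07269], [1.0, -0.00079, -0.00022, -0.00042], [2e-05, 0.28358, -0.95895, 0.02937]] [314.89625976 200.48122067] [[0.2708, 0.9626, -0.0006], [0.9626, -0.2708, 0.0008], [0.0006, -0.0008, -1.0]]
w3 [[0.00082, 0.95895, 0.28358, 0.07266], [1.0, -0.00079, -0.00023, -0.00046], [0.0, 0.28358, -0.95895, 0.02937]] [314.89625976 200.48122067] [[0.3432, 0.9392, 0.0012], [0.9392, -0.3432, -0.0008], [-0.0003, 0.0014, -1.0]]
w4 [[0.00082, 0.95899, 0.28343, 0.07258], [1.0, -0.00084, -7e-05, 0.00054], [0.00017, 0.28343, -0.95899, 0.02937]] [314.89625976 200.48122067] [[-0.9124, 0.4093, -0.0002], [0.4093, 0.9124, 0.0], [0.0002, -0.0001, -1.0]]
```

```bash
python3 -m handwheel '[{"offset":[0.02,0,0],"spin":0,"grip":0},{"offset":[0.04,0,0],"spin":0,"grip":0},{"offset":[0.044,0,0],"spin":0,"grip":0},{"offset":[0.044,0,0],"spin":0,"grip":0}]'
python3 - <<'E'
from bench import ctrl,cams
import pickle
from h import *
o=ctrl.get_obs();p=cams.camera("wrist");T=tcp(o);pickle.dump((o,p),open("w5.pkl","wb"))
Tc=T@p["tool_from_camera"];print(o["eef_pos"].round(4),o["wrist_force"].round(2))
th=np.linspace(0,2*np.pi,80,endpoint=False)
ax=(.5012,.0727)
C=lambda r,z:np.c_[ax[0]+r*np.cos(th),ax[1]+r*np.sin(th),0*th+z]
overlay(p,[C(.029,.06),C(.017,.086),C(.003,.124),C(.0005,.124)],Tc,(240,40,400,220),4,"pics/sp5.png",[(0,255,0),(255,0,0),(0,0,255),(255,0,255)])
o,p=pickle.load(open("w4.pkl","rb"));Tc=tcp(o)@p["tool_from_camera"]
overlay(p,[C(.029,.06),C(.017,.086),C(.003,.124),C(.0005,.124)],Tc,(260,15,370,125),5,"pics/sp4b.png",[(0,255,0),(255,0,0),(0,0,255),(255,0,255)])
E
```

```text
time_s: 7.2
eef_pos: [0.5427, 0.054, 0.373]
eef_rot: [0.0, 0.209, 0.978, -0.0]
wrist_force: [-0.5, 0.2, -1.1]
opening: 0.15
[0.5427 0.054  0.373 ] [-0.5   0.15 -1.13]
```

View pics/sp5.png

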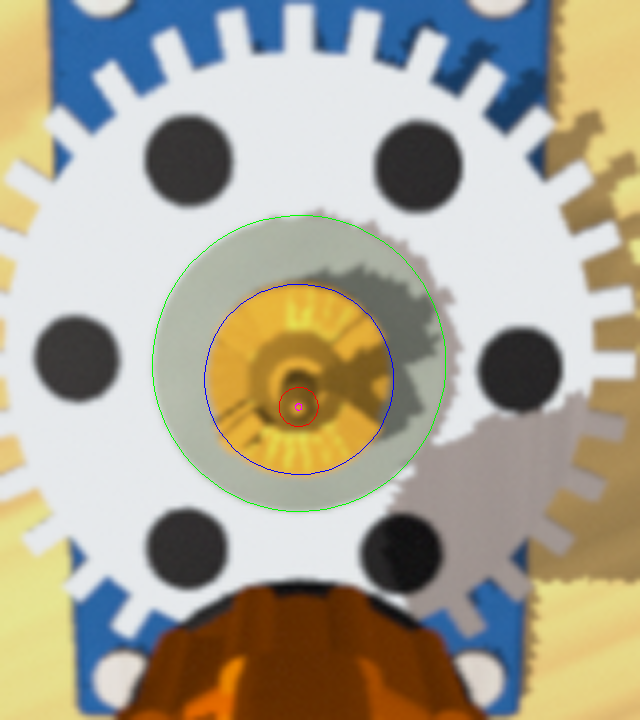

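View pics/sp4b.png

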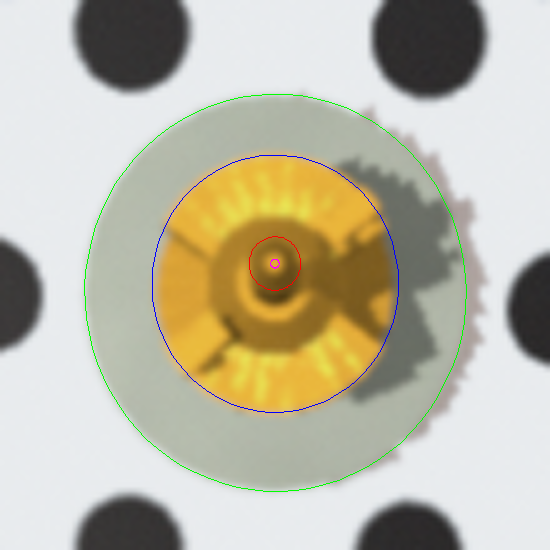

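```bash
python3 -m handwheel '[{"offset":[0.02,-0.0003,0],"spin":0,"grip":0},{"offset":[0.04,-0.0003,0],"spin":0,"grip":0},{"offset":[0.0444,-0.0003,0],"spin":0,"grip":0},{"offset":[0.0444,-0.0003,0],"spin":0,"grip":0},{"offset":[0.0444,-0.0003,0.02],"spin":0,"grip":0},{"offset":[0.0444,-0.0003,0.04],"spin":0,"grip":0},{"offset":[0.0444,-0.0003,0.05],"spin":0,"grip":0},{"offset":[0.0444,-0.0003,0.05],"spin":0,"grip":0}]'
python3 - <<'E'
from bench import ctrl,cams
import pickle
from h import *
o=ctrl.get_obs();p=cams.camera("wrist");cv2.imwrite("pics/w6.png",p["color"][:,:,::-1])
s=cams.camera("scene");cv2.imwrite("pics/s6.png",cv2.resize(s["color"][110:250,220:400,::-1],None,fx=4,fy=4,interpolation=cv2.INTER_CUBIC))
print(o["eef_pos"].round(4),o["wrist_force"].round(2),o["torque"].round(2),o["q"].round(3))
E
```

```text
time_s: 8.25
eef_pos: [0.502, 0.0717, 0.3221]
eef_rot: [-0.001, 0.209, 0.978, -0.0]
wrist_force: [1.1, 0.2, -2.0]
opening: 0.146
[0.502  0.0717 0.3221] [ 1.12  0.17 -2.  ] [-0.01  0.02  0.04] [-0.093  0.123  1.851 -0.     1.169 -1.243]
```

View pics/s6.png

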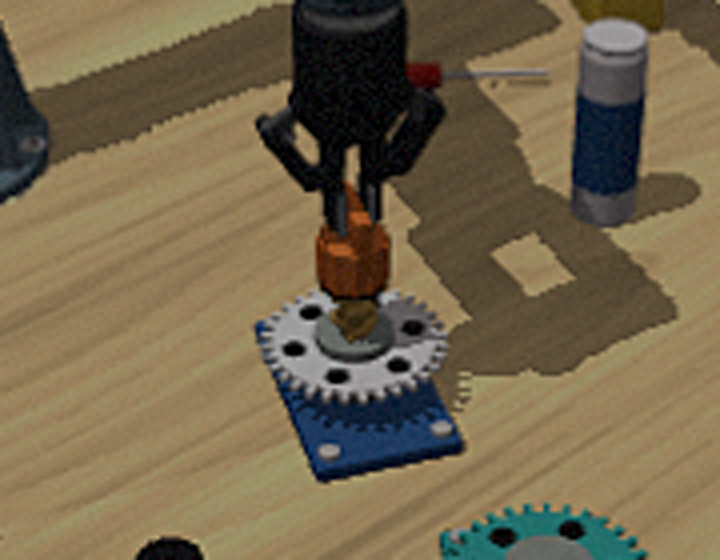

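```bash
python3 -m handwheel '[{"offset":[0,0,0.006],"spin":0,"grip":0},{"offset":[0,0,0.012],"spin":0,"grip":0},{"offset":[0,0,0.017],"spin":0,"grip":0},{"offset":[0,0,0.017],"spin":0,"grip":0}]'
```

```text
time_s: 8.85
eef_pos: [0.5015, 0.072, 0.3051]
eef_rot: [-0.001, 0.209, 0.978, -0.0]
wrist_force: [-0.3, 0.0, -1.5]
opening: 0.149
```

```bash
python3 -m handwheel '[{"offset":[0,0,0.003],"spin":0,"grip":0},{"offset":[0,0,0.005],"spin":0,"grip":0},{"offset":[0,0,0.005],"spin":0,"grip":0}]'
```

```text
time_s: 9.22
eef_pos: [0.5017, 0.0719, 0.3005]
eef_rot: [-0.0, 0.209, 0.978, -0.0]
wrist_force: [0.4, 0.3, -1.6]
opening: 0.151
```

```bash
python3 -m handwheel '[{"offset":[0,0,0.001],"spin":0,"grip":0},{"offset":[0,0,0.001],"spin":0,"grip":0}]'; python3 -m handwheel '[{"offset":[0,0,0],"spin":0,"grip":0.25},{"offset":[0,0,0],"spin":0,"grip":0.5},{"offset":[0,0,0],"spin":0,"grip":0.5},{"offset":[0,0,-0.02],"spin":0,"grip":0.5},{"offset":[0,0,-0.06],"spin":0,"grip":0.7},{"offset":[0,0,-0.06],"spin":0,"grip":0.7},{"offset":[0,0,-0.06],"spin":0,"grip":0.7}]'
python3 - <<'E'
from bench import ctrl,cams
import pickle
from h import *
o=ctrl.get_obs();p=cams.camera("wrist");cv2.imwrite("pics/w7.png",p["color"][:,:,::-1]);pickle.dump((o,p),open("w7.pkl","wb"))
s=cams.camera("scene");cv2.imwrite("pics/s7.png",cv2.resize(s["color"][110:250,220:400,::-1],None,fx=4,fy=4,interpolation=cv2.INTER_CUBIC))
print(o["eef_pos"].round(4),o["wrist_force"].round(2),o["q"].round(3))
pickle.dump(s,open("s7.pkl","wb"))
Tc=tcp(o)@p["tool_from_camera"]
overlay(p,nut_model(.5012,.0727,np.radians(-24.1),.081),Tc,(240,130,400,330),4,"pics/w7o.png")
E
```

```text
time_s: 9.48
eef_pos: [0.5018, 0.0719, 0.2997]
eef_rot: [0.0, 0.209, 0.978, -0.0]
wrist_force: [0.1, -0.1, -2.2]
opening: 0.147
time_s: 10.35
eef_pos: [0.5016, 0.072, 0.3594]
eef_rot: [-0.0, 0.209, 0.978, -0.0]
wrist_force: [-0.1, 0.1, -0.7]
opening: 0.699
[0.5016 0.072  0.3594] [-0.14  0.11 -0.72] [-0.092  0.075  1.821 -0.     1.246 -1.243]
```

View pics/s7.png

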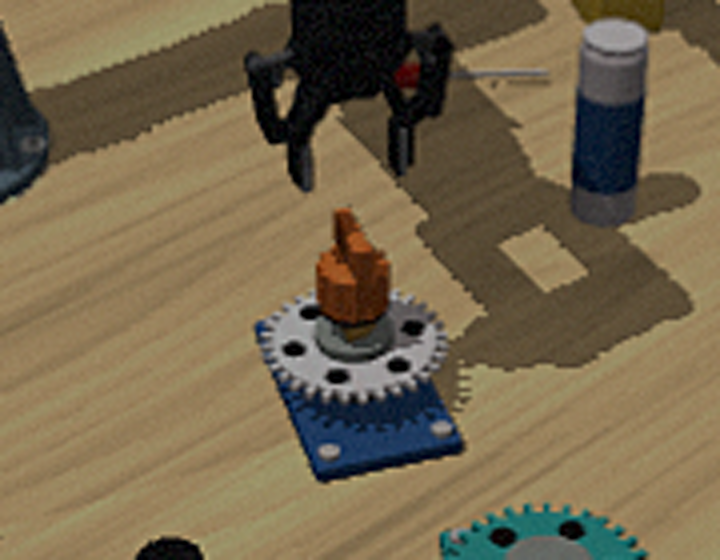

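View pics/w7o.png

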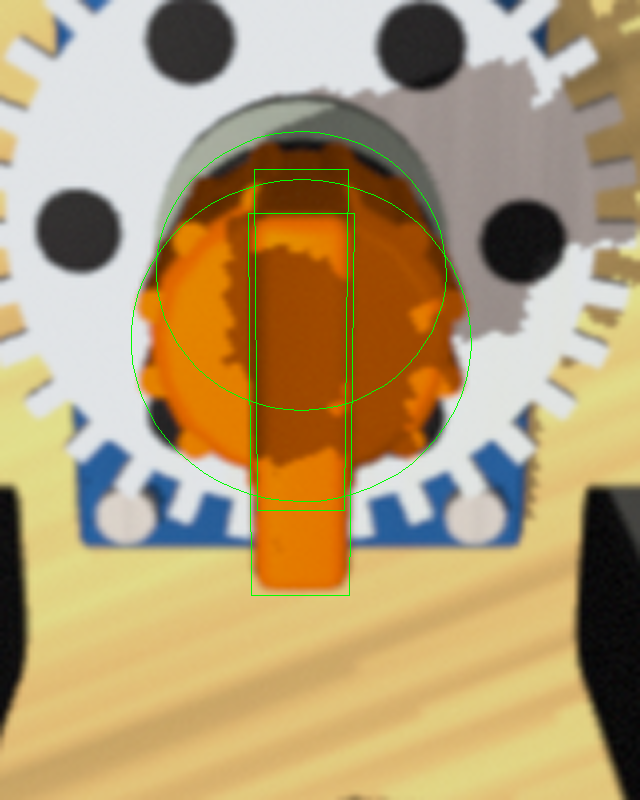

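```bash
python3 -m handwheel '[{"offset":[0.0006,0,0.02],"spin":0,"grip":0.5},{"offset":[0.0006,0,0.05],"spin":0,"grip":0.4},{"offset":[0.0006,0,0.058],"spin":0,"grip":0.3},{"offset":[0.0006,0,0.058],"spin":0,"grip":0.19},{"offset":[0.0006,0,0.058],"spin":0,"grip":0.19},{"offset":[0.0006,0,0.058],"spin":0,"grip":0.19}]'
python3 - <<'E'
from bench import ctrl,cams
import pickle
from h import *
o=ctrl.get_obs();p=cams.camera("wrist");cv2.imwrite("pics/w8.png",p["color"][130:,140:500,::-1]);pickle.dump((o,p),open("w8.pkl","wb"))
print(o["torque"].round(3))
E
```

```text
time_s: 11.2
eef_pos: [0.5017, 0.0721, 0.3027]
eef_rot: [0.001, 0.209, 0.978, 0.0]
wrist_force: [0.3, 0.0, 0.2]
opening: 0.186
[0.003 0.001 0.079]
```

View pics/w8.png

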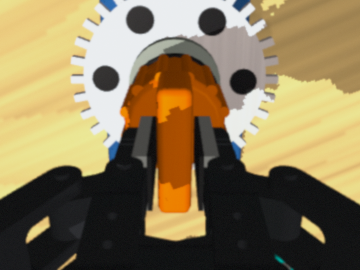

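```bash
python3 -m handwheel '[{"offset":[0,0,0],"spin":-6,"grip":0.19},{"offset":[0,0,0],"spin":-13,"grip":0.19},{"offset":[0,0,0],"spin":-20,"grip":0.19},{"offset":[0,0,0],"spin":-27,"grip":0.19},{"offset":[0,0,0],"spin":-34,"grip":0.19},{"offset":[0,0,0],"spin":-34,"grip":0.19}]'
python3 - <<'E'
from bench import ctrl,cams
import pickle
from h import *
o=ctrl.get_obs();p=cams.camera("wrist");cv2.imwrite("pics/w9.png",p["color"][130:,140:500,::-1]);pickle.dump((o,p),open("w9.pkl","wb"))
s=cams.camera("scene");cv2.imwrite("pics/s9.png",cv2.resize(s["color"][130:240,260:360,::-1],None,fx=5,fy=5,interpolation=cv2.INTER_CUBIC))
print(o["torque"].round(3),o["wrist_force"],o["q"].round(3))
E
```

```text
time_s: 12.0
eef_pos: [0.5014, 0.0722, 0.3022]
eef_rot: [0.0, -0.086, 0.996, -0.0]
wrist_force: [0.1, 0.3, -0.5]
opening: 0.19
[-0.023 -0.068  0.002] [ 0.13184043  0.31144608 -0.50726516] [-0.092  0.149  1.867 -0.     1.124 -1.835]
```

View pics/w9.png

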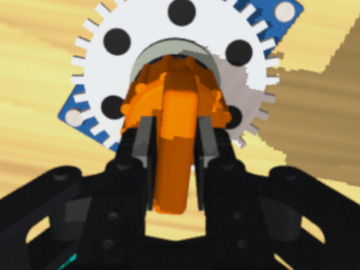

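View pics/s9.png

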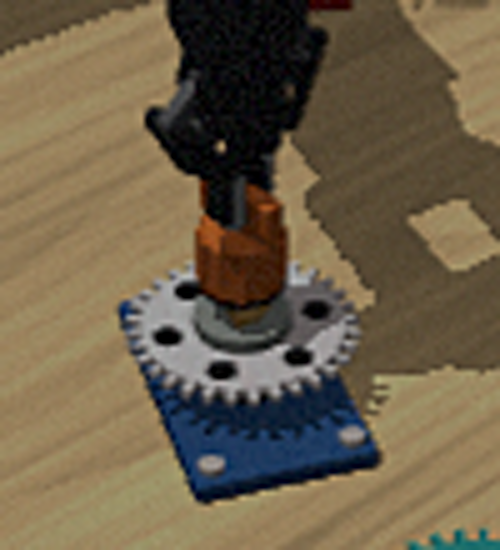

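```bash
cat > look.py <<'E'
import sys,pickle
from bench import ctrl,cams
from h import *
n=sys.argv[1]
o=ctrl.get_obs();p=cams.camera("wrist");im=p["color"];cv2.imwrite(f"pics/{n}.png",im[130:,140:500,::-1]);pickle.dump((o,p),open(n+".pkl","wb"))
h=cv2.cvtColor(im,cv2.COLOR_RGB2HSV);m=((h[...,0]>6)&(h[...,0]<20)&(h[...,1]>200)&(h[...,2]>60)).astype(np.uint8)
k,lab,st,_=cv2.connectedComponentsWithStats(m[170:380,250:380])
i=1+np.argmax(st[1:,4]);x,y,w,hh,a=st[i];q=np.argwhere(lab==i);last=q[q[:,0]==y+hh-3]
print("orange: col",250+x,250+x+w,"rows",170+y,170+y+hh,"area",a,"end cols",250+last[:,1].min(),250+last[:,1].max())
print("t",o["time_s"],"tqz",o["torque"][2].round(3),"F",o["wrist_force"].round(1),"j6deg",np.degrees(o["q"][5]).round(1),"z",o["eef_pos"][2].round(4))
E
python3 -m handwheel '[{"offset":[0,0,0],"spin":-5,"grip":0.19},{"offset":[0,0,0],"spin":-10,"grip":0.19},{"offset":[0,0,0],"spin":-10,"grip":0.19}]'; python3 look.py a1
python3 - <<'E'
import pickle
E
```

```text
time_s: 12.48
eef_pos: [0.5013, 0.0722, 0.3018]
eef_rot: [0.0, -0.172, 0.985, -0.0]
wrist_force: [-0.2, 0.5, 0.3]
opening: 0.185
orange: col 261 371 rows 186 345 area 8609 end cols 297 322
t 12.475 tqz -0.029 F [-0.2  0.5  0.3] j6deg -115.1 z 0.3018
```

View pics/a1.png

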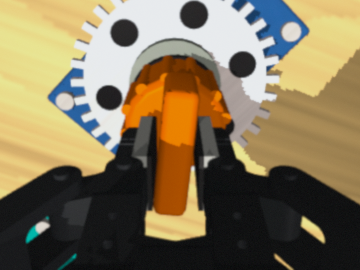

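Not dropped yet; the bar's near end is still at row 345. I carry on anticlockwise in small steps.

```bash
python3 -m handwheel '[{"offset":[0,0,0],"spin":-4,"grip":0.19},{"offset":[0,0,0],"spin":-8,"grip":0.19},{"offset":[0,0,0],"spin":-8,"grip":0.19}]'; python3 look.py a2
```

```text
time_s: 12.9
eef_pos: [0.5012, 0.0722, 0.3017]
eef_rot: [0.0, -0.24, 0.971, 0.0]
wrist_force: [0.3, -0.4, -1.3]
opening: 0.189
orange: col 261 371 rows 186 346 area 8595 end cols 298 322
t 12.9 tqz 0.017 F [ 0.3 -0.4 -1.3] j6deg -123.0 z 0.3017
```

```bash
python3 -m handwheel '[{"offset":[0,0,0],"spin":-4,"grip":0.19},{"offset":[0,0,0],"spin":-8,"grip":0.19},{"offset":[0,0,0],"spin":-8,"grip":0.19}]'; python3 look.py a3
```

```text
time_s: 13.32
eef_pos: [0.5012, 0.0722, 0.3017]
eef_rot: [-0.0, -0.307, 0.952, 0.0]
wrist_force: [0.8, -0.6, -1.1]
opening: 0.191
orange: col 261 371 rows 186 346 area 8578 end cols 298 322
t 13.325 tqz -0.096 F [ 0.8 -0.6 -1.1] j6deg -131.0 z 0.3017
```

```bash
python3 -m handwheel '[{"offset":[0,0,0],"spin":-4,"grip":0.19},{"offset":[0,0,0],"spin":-8,"grip":0.19},{"offset":[0,0,0],"spin":-8,"grip":0.19}]'; python3 look.py a4
```

```text
time_s: 13.75
eef_pos: [0.5012, 0.0722, 0.3016]
eef_rot: [-0.0, -0.373, 0.928, 0.0]
wrist_force: [0.4, 0.5, 0.5]
opening: 0.193
orange: col 261 371 rows 186 346 area 8583 end cols 298 322
t 13.75 tqz 0.004 F [0.4 0.5 0.5] j6deg -139.0 z 0.3016
```

```bash
python3 -m handwheel '[{"offset":[0,0,0],"spin":-4,"grip":0.19},{"offset":[0,0,0],"spin":-8,"grip":0.19},{"offset":[0,0,0],"spin":-8,"grip":0.19}]'; python3 look.py a5
```

```text
time_s: 14.18
eef_pos: [0.5012, 0.0722, 0.3017]
eef_rot: [-0.0, -0.437, 0.9, 0.0]
wrist_force: [-0.1, -0.2, 0.5]
opening: 0.192
orange: col 260 371 rows 186 346 area 8630 end cols 299 322
t 14.175 tqz -0.004 F [-0.1 -0.2  0.5] j6deg -147.0 z 0.3017
```

```bash
python3 -m handwheel '[{"offset":[0,0,0],"spin":-4,"grip":0.19},{"offset":[0,0,0],"spin":-8,"grip":0.19},{"offset":[0,0,0],"spin":-8,"grip":0.19}]'; python3 look.py a6
```

```text
time_s: 14.6
eef_pos: [0.5012, 0.0722, 0.3017]
eef_rot: [-0.0, -0.498, 0.867, -0.0]
wrist_force: [0.6, -0.5, -0.4]
opening: 0.188
orange: col 262 372 rows 185 348 area 8763 end cols 299 322
t 14.6 tqz -0.001 F [ 0.6 -0.5 -0.4] j6deg -155.0 z 0.3017
```

View pics/a6.png

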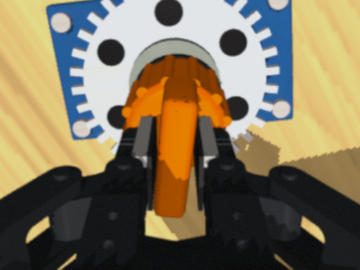

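```bash
python3 -m handwheel '[{"offset":[0,0,0],"spin":-4,"grip":0.19},{"offset":[0,0,0],"spin":-8,"grip":0.19},{"offset":[0,0,0],"spin":-8,"grip":0.19}]'; python3 look.py a7
```

```text
time_s: 15.02
eef_pos: [0.5013, 0.0722, 0.3017]
eef_rot: [0.0, -0.558, 0.83, -0.0]
wrist_force: [-0.3, 0.5, 0.3]
opening: 0.186
orange: col 263 368 rows 180 326 area 8210 end cols 299 324
t 15.025 tqz 0.001 F [-0.3  0.5  0.3] j6deg -163.0 z 0.3017
```

View pics/a7.png

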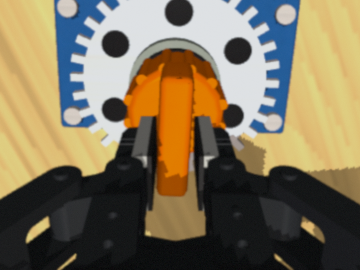

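```bash
python3 -m handwheel '[{"offset":[0,0,0.004],"spin":0,"grip":0.19},{"offset":[0,0,0.008],"spin":0,"grip":0.19},{"offset":[0,0,0.009],"spin":5,"grip":0.19},{"offset":[0,0,0.009],"spin":12,"grip":0.19},{"offset":[0,0,0.009],"spin":19,"grip":0.19},{"offset":[0,0,0.009],"spin":26,"grip":0.19},{"offset":[0,0,0.0095],"spin":33,"grip":0.19},{"offset":[0,0,0.010],"spin":40,"grip":0.19},{"offset":[0,0,0.0105],"spin":47,"grip":0.19},{"offset":[0,0,0.011],"spin":50,"grip":0.19},{"offset":[0,0,0.011],"spin":50,"grip":0.19}]'; python3 look.py a8
```

```text
time_s: 16.45
eef_pos: [0.5011, 0.0722, 0.2903]
eef_rot: [-0.0, -0.156, 0.988, 0.0]
wrist_force: [0.9, 0.4, 0.6]
opening: 0.191
orange: col 261 371 rows 185 341 area 8396 end cols 308 332
t 16.45 tqz 0.003 F [0.9 0.4 0.6] j6deg -113.2 z 0.2903
```

View pics/a8.png

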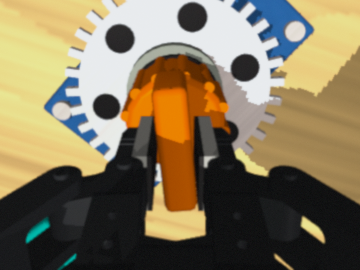

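```bash
python3 -m handwheel '[{"offset":[0,0,0.0005],"spin":6,"grip":0.19},{"offset":[0,0,0.001],"spin":13,"grip":0.19},{"offset":[0,0,0.0015],"spin":20,"grip":0.19},{"offset":[0,0,0.002],"spin":27,"grip":0.19},{"offset":[0,0,0.0027],"spin":34,"grip":0.19},{"offset":[0,0,0.0035],"spin":41,"grip":0.19},{"offset":[0,0,0.004],"spin":48,"grip":0.19},{"offset":[0,0,0.004],"spin":50,"grip":0.19},{"offset":[0,0,0.004],"spin":50,"grip":0.19}]'; python3 look.py a9
```

```text
time_s: 17.62
eef_pos: [0.5012, 0.0722, 0.2866]
eef_rot: [-0.0, 0.275, 0.961, -0.0]
wrist_force: [-0.0, 0.3, -0.2]
opening: 0.191
orange: col 263 369 rows 185 339 area 8351 end cols 306 332
t 17.625 tqz -0.012 F [-0.   0.3 -0.2] j6deg -63.3 z 0.2866
```

View pics/a9.png

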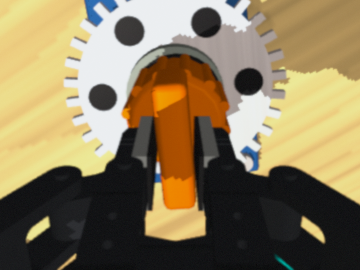

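```bash
python3 -m handwheel '[{"offset":[0,0,0.0005],"spin":6,"grip":0.19},{"offset":[0,0,0.001],"spin":13,"grip":0.19},{"offset":[0,0,0.0018],"spin":20,"grip":0.19},{"offset":[0,0,0.0025],"spin":27,"grip":0.19},{"offset":[0,0,0.003],"spin":34,"grip":0.19},{"offset":[0,0,0.003],"spin":34,"grip":0.19}]'; python3 look.py b1
```

```text
time_s: 18.42
eef_pos: [0.5012, 0.0722, 0.2837]
eef_rot: [-0.0, 0.544, 0.839, -0.0]
wrist_force: [-0.5, -0.2, 0.3]
opening: 0.194
orange: col 262 368 rows 185 342 area 8360 end cols 306 331
t 18.425 tqz 0.017 F [-0.5 -0.2  0.3] j6deg -29.3 z 0.2837
```

```bash
python3 -m handwheel '[{"offset":[0,0,0.0005],"spin":5,"grip":0.19},{"offset":[0,0,0.001],"spin":10,"grip":0.19},{"offset":[0,0,0.001],"spin":10,"grip":0.19}]'; python3 look.py b2
```

```text
time_s: 18.85
eef_pos: [0.5014, 0.0722, 0.2829]
eef_rot: [0.0, 0.615, 0.789, 0.0]
wrist_force: [0.5, 0.9, 0.1]
opening: 0.189
orange: col 262 369 rows 186 343 area 8403 end cols 308 333
t 18.85 tqz 0.007 F [0.5 0.9 0.1] j6deg -19.4 z 0.2829
```

View pics/b2.png

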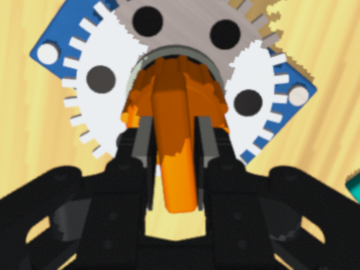

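```bash
python3 -m handwheel '[{"offset":[0,0,0],"spin":5,"grip":0.19},{"offset":[0,0,0],"spin":10,"grip":0.19},{"offset":[0,0,0],"spin":10,"grip":0.19}]'; python3 look.py b3
```

```text
time_s: 19.27
eef_pos: [0.5013, 0.0722, 0.2827]
eef_rot: [0.0, 0.681, 0.732, 0.0]
wrist_force: [1.6, 0.1, 1.2]
opening: 0.192
orange: col 262 369 rows 186 343 area 8421 end cols 308 333
t 19.275 tqz -0.052 F [1.6 0.1 1.2] j6deg -9.4 z 0.2827
```

```bash
python3 -m handwheel '[{"offset":[0,0,0],"spin":5,"grip":0.19},{"offset":[0,0,0],"spin":10,"grip":0.19},{"offset":[0,0,0],"spin":10,"grip":0.19}]'; python3 look.py b4
```

```text
time_s: 19.7
eef_pos: [0.5012, 0.0722, 0.2826]
eef_rot: [-0.0, 0.743, 0.67, -0.0]
wrist_force: [1.1, -0.3, 0.4]
opening: 0.192
orange: col 262 370 rows 186 344 area 8443 end cols 308 332
t 19.7 tqz -0.009 F [ 1.1 -0.3  0.4] j6deg 0.6 z 0.2826
```

```bash
python3 -m handwheel '[{"offset":[0,0,0],"spin":5,"grip":0.19},{"offset":[0,0,0],"spin":9,"grip":0.19},{"offset":[0,0,0],"spin":9,"grip":0.19}]'; python3 look.py b5
python3 - <<'E'
from bench import cams
import pickle
from h import *
s=cams.camera("scene");cv2.imwrite("pics/s10.png",cv2.resize(s["color"][130:240,260:360,::-1],None,fx=5,fy=5,interpolation=cv2.INTER_CUBIC))
E
```

```text
time_s: 20.12
eef_pos: [0.5012, 0.0722, 0.2826]
eef_rot: [-0.0, 0.793, 0.609, -0.0]
wrist_force: [0.1, -0.7, -0.8]
opening: 0.192
orange: col 260 370 rows 186 344 area 8462 end cols 308 332
t 20.125 tqz -0.004 F [ 0.1 -0.7 -0.8] j6deg 9.6 z 0.2826
```

View pics/s10.png

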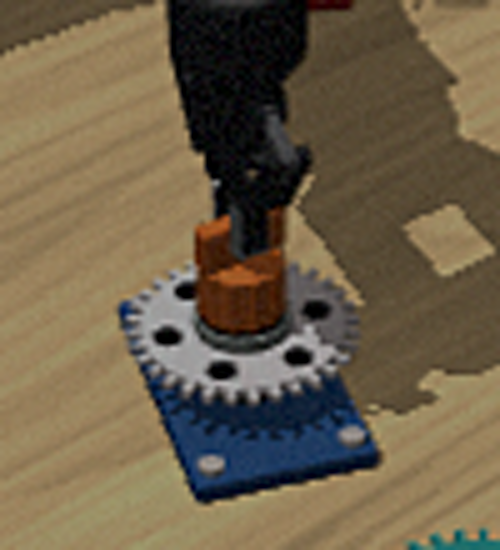

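View pics/b5.png

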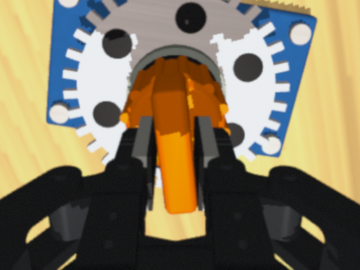

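```bash
python3 -m handwheel '[{"offset":[0,0,0],"spin":-4,"grip":0.25},{"offset":[0,0,0],"spin":-4,"grip":0.5},{"offset":[0,0,0],"spin":-4,"grip":0.6},{"offset":[0,0,-0.02],"spin":-4,"grip":0.7},{"offset":[0,0,-0.06],"spin":-4,"grip":0.8},{"offset":[-0.02,0,-0.08],"spin":-4,"grip":0.9},{"offset":[-0.02,0,-0.08],"spin":-4,"grip":0.9},{"offset":[-0.02,0,-0.08],"spin":-4,"grip":0.9}]'
python3 - <<'E'
from bench import ctrl,cams
import pickle
from h import *
o=ctrl.get_obs();p=cams.camera("wrist");pickle.dump((o,p),open("w20.pkl","wb"));cv2.imwrite("pics/w20.png",p["color"][:,:,::-1])
s=cams.camera("scene");t=cams.camera("top");pickle.dump((s,t),open("st20.pkl","wb"))
cv2.imwrite("pics/s20.png",s["color"][:,:,::-1]);cv2.imwrite("pics/t20.png",t["color"][:,:,::-1])
print(o["time_s"],o["eef_pos"],o["wrist_force"].round(2))
E
```

```text
time_s: 21.22
eef_pos: [0.4957, 0.0531, 0.3618]
eef_rot: [-0.001, 0.772, 0.635, -0.0]
wrist_force: [-0.6, 0.8, 0.2]
opening: 0.899
21.225 [0.4957406  0.05308432 0.36176747] [-0.57  0.84  0.24]
```

View pics/w20.png

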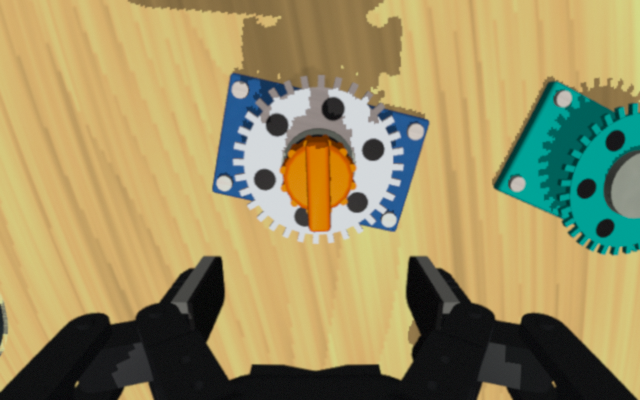

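View pics/s20.png

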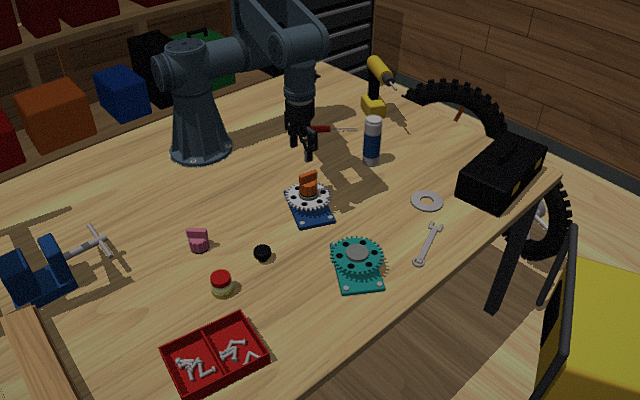

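```bash
python3 - <<'E'
import pickle
from h import *
o,p=pickle.load(open("w20.pkl","rb"));s,t=pickle.load(open("st20.pkl","rb"));Tc=tcp(o)@p["tool_from_camera"]
yaw=np.arctan2(tcp(o)[1,0],tcp(o)[0,0]);print(np.degrees(yaw))
th=np.linspace(0,2*np.pi,80,endpoint=False)
C=lambda r,z:np.c_[.5012+r*np.cos(th),.0727+r*np.sin(th),0*th+z]
for z in(.060,):
  L=nut_model(.5012,.0727,yaw,z)+[C(.029,.06)]
  cols=[(0,255,0)]*4+[(255,0,0)]
  overlay(p,L,Tc,(260,110,380,240),5,"pics/ow.png",cols)
  overlay(s,L,None,(275,155,345,225),10,"pics/os.png",cols)
E
```

```text
78.88958556576476
```

View pics/ow.png

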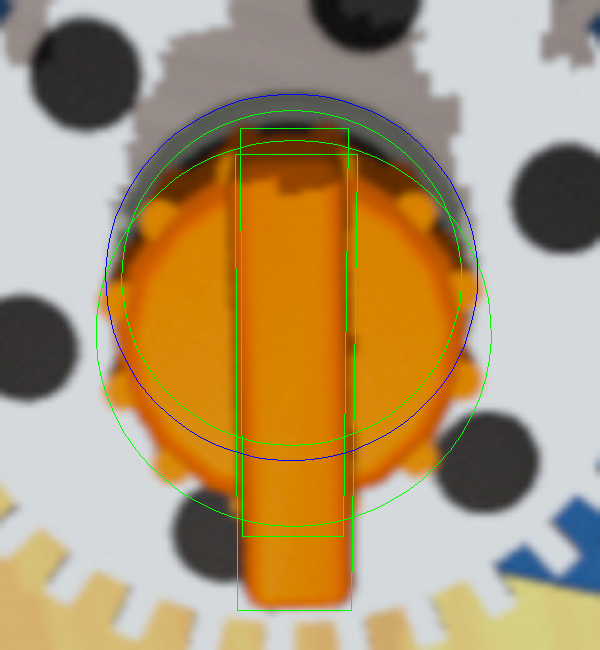

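View pics/os.png

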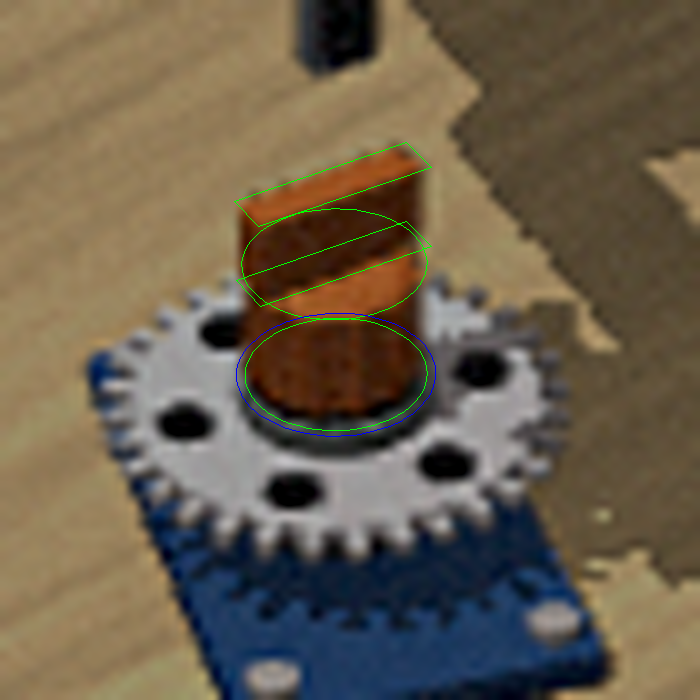

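```bash
python3 -m handwheel '[{"offset":[0.02,0,0.02],"spin":0,"grip":0.6},{"offset":[0.02,0,0.05],"spin":0,"grip":0.5},{"offset":[0.02,0,0.075],"spin":0,"grip":0.4},{"offset":[0.02,0,0.08],"spin":0,"grip":0.3},{"offset":[0.02,0,0.08],"spin":0,"grip":0.19},{"offset":[0.02,0,0.08],"spin":0,"grip":0.19},{"offset":[0.02,0,0.08],"spin":4,"grip":0.19},{"offset":[0.02,0,0.08],"spin":8,"grip":0.19},{"offset":[0.02,0,0.08],"spin":8,"grip":0.19}]'; python3 look.py c1
```

```text
time_s: 22.5
eef_pos: [0.5003, 0.0724, 0.2838]
eef_rot: [0.001, 0.814, 0.58, 0.001]
wrist_force: [0.7, -1.3, 0.1]
opening: 0.192
orange: col 261 370 rows 187 343 area 8312 end cols 308 333
t 22.5 tqz 0.026 F [ 0.7 -1.3  0.1] j6deg 13.8 z 0.2838
```

```bash
python3 -m handwheel '[{"offset":[0,0,0],"spin":3,"grip":0.19},{"offset":[0,0,0],"spin":6,"grip":0.19},{"offset":[0,0,0],"spin":6,"grip":0.19}]'; python3 look.py c2
```

```text
time_s: 22.92
eef_pos: [0.5005, 0.0723, 0.2836]
eef_rot: [0.001, 0.843, 0.537, 0.001]
wrist_force: [1.9, -0.0, 3.0]
opening: 0.191
orange: col 260 370 rows 187 344 area 8269 end cols 310 332
t 22.925 tqz 0.088 F [ 1.9 -0.   3. ] j6deg 19.7 z 0.2836
```

View pics/c2.png

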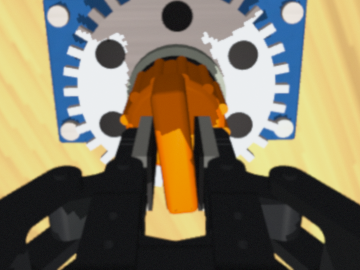

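```bash
python3 -m handwheel '[{"offset":[0,0,0],"spin":3,"grip":0.19},{"offset":[0,0,0],"spin":5,"grip":0.19},{"offset":[0,0,0],"spin":5,"grip":0.19}]'; python3 look.py c3
```

```text
time_s: 23.35
eef_pos: [0.5005, 0.0724, 0.2836]
eef_rot: [0.001, 0.866, 0.5, 0.001]
wrist_force: [0.7, -1.5, 4.7]
opening: 0.189
orange: col 260 369 rows 187 344 area 8245 end cols 311 332
t 23.35 tqz 0.402 F [ 0.7 -1.5  4.7] j6deg 24.8 z 0.2836
```

The torque has risen to 0.4 N m, so the nut is tight, which means it is past fully seated. I ease off, let go and back away.

```bash
python3 -m handwheel '[{"offset":[0,0,0],"spin":-3,"grip":0.2},{"offset":[0,0,0],"spin":-6,"grip":0.22},{"offset":[0,0,0],"spin":-6,"grip":0.5},{"offset":[0,0,0],"spin":-6,"grip":0.7},{"offset":[0,0,-0.02],"spin":-6,"grip":0.8},{"offset":[0,0,-0.06],"spin":-6,"grip":0.9},{"offset":[-0.02,0,-0.1],"spin":-6,"grip":0.9},{"offset":[-0.02,0,-0.1],"spin":-6,"grip":0.9},{"offset":[-0.02,0,-0.1],"spin":-6,"grip":0.9}]'
python3 - <<'E'
from bench import ctrl,cams
from h import *
o=ctrl.get_obs();p=cams.camera("wrist");s=cams.camera("scene")
cv2.imwrite("pics/w30.png",p["color"][:,:,::-1]);cv2.imwrite("pics/s30.png",cv2.resize(s["color"][100:310,180:420,::-1],None,fx=3,fy=3,interpolation=cv2.INTER_CUBIC))
print(o["time_s"],o["wrist_force"].round(2),o["dq"].round(3))
E
```

```text
time_s: 24.52
eef_pos: [0.4896, 0.0553, 0.3821]
eef_rot: [-0.0, 0.839, 0.544, -0.0]
wrist_force: [-0.2, -0.8, -0.8]
opening: 0.9
24.525 [-0.19 -0.8  -0.83] [ 0.004  0.022  0.013  0.     0.001 -0.003]
```

View pics/w30.png

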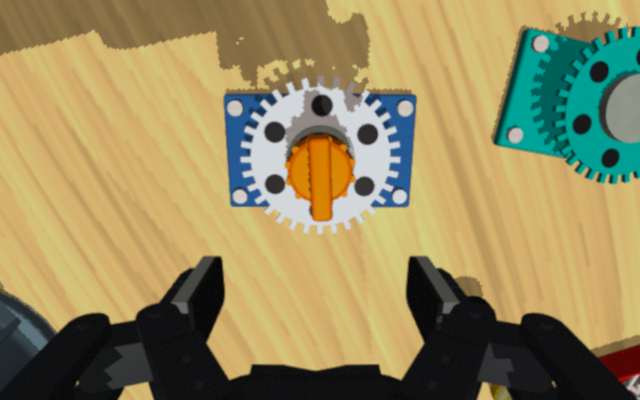

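View pics/s30.png

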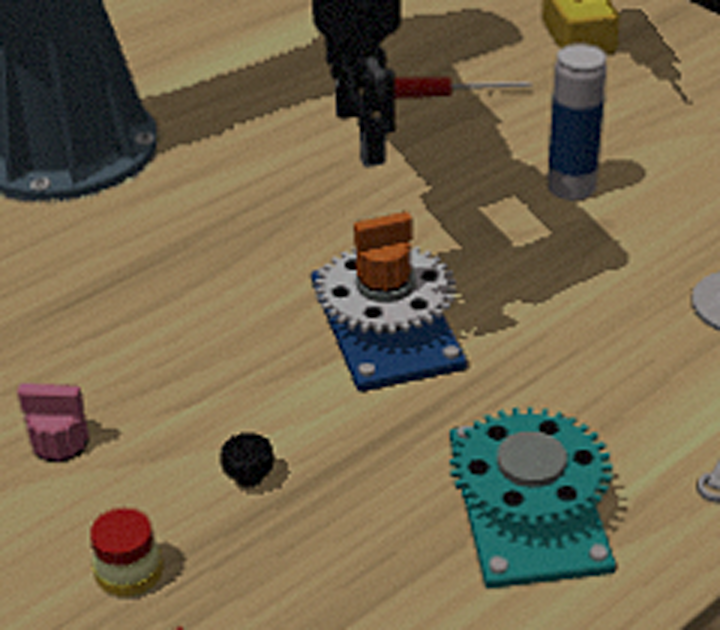

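The nut sits down on the spacer (wrist pixel 320,175), the gripper is clear, and the knob, jar and can stand where they were.

```bash
python3 - <<'E'
from bench import ctrl
print(ctrl.hand_in())
E
```

```text
the job is handed in; nothing more can be done
None
```

The orange wing nut is on the blue stand's spindle, screwed fully down on the grey spacer and released. I handed the job in at about 24.5 s of the 58 s.

- **Placing:** I set the nut on the spindle with its bar along the base and let go. The wrist view agreed with a nut resting 21 mm above the seat and in line with the long sides.
- **Backward turn:** With the fingers loose around the bar, I turned it anticlockwise until it dropped, after about 1.5 rad. The wrist camera showed the drop clearly.
- **Forward turn:** I ran it clockwise until it stopped sinking, then let go and checked. The pictures agreed with it being seated, but only to about 1 mm.
- **Seating check:** Because of that doubt, I took hold again and turned it a little further. The torque rose to 0.4 N m about 2.9 rad after the drop, so it had gone tight, which only happens once it is seated. I then eased off and let go again.

In the last pictures the nut is on the spacer and the gripper is clear of it. The knob, jar and can are where they stood, and the wrist force is about zero. The detection networks did not find the spindle or seat in the wrist view, so I located the spindle axis by projecting the stand's known sizes onto two wrist pictures.

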